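Mix a flask on the touch vortex mixer

TASK

Mix the sample in the amber round flask (blue stopper) on the vortex mixer. First turn the mixer's black speed dial up until its white pointer stands at the red mark; then take the amber flask from its cork ring, keep it upright, set it into the mixer's black sprung ring cup and press it down gently until the cup has sunk nearly all the way. The mixer runs only while the cup is down, so finish while still holding the flask pressed like that, with the hand touching the flask and not the cup, and leave everything else on the bench where it is.

Things in the scene. Friction and masses are not known exactly. Their poses are not given: they have to be found in the camera images.
- mixer: Touch vortex mixer, fixed to the bench: white housing 180 mm (its x) by 140 mm (its y), origin under the centre of its underside, z up. The front half (its -x side, facing the robot) is a grey control panel that slopes 10 degrees, rising from 48 mm at x = -90 mm to 61 mm at x = -15 mm, and carries the dial (its centre at x = -55 mm); the rear half (x = -15 to 90 mm) is a flat deck 92 mm high that carries the ring cup. Place and yaw vary.
- dial (a joint): Speed dial of the mixer, rad. 0: the white pointer stands at the red mark (which lies on the panel just beyond the dial, in the mixer's +x direction); negative: pointer anticlockwise of the mark (seen from above); it grows as the dial is turned clockwise. It starts 0.6 to 1.3 rad short of the mark, stays where it is left, turns with slight friction (0.03 N m) and has stops at -2.4 and 2.4.
- dial_top (a point): Centre of the dial's top face. The dial is a round black knob of 36 mm diameter, 18 mm high over a 42 mm skirt 4 mm thick on the panel; its top lies 22 mm off the panel. The point's z is the dial's axis (square to the panel: it leans 10 degrees from vertical towards the mixer's -x side), its x points along the white pointer.
- head (a joint): How far the sprung ring cup is pressed down, m: 0 free, 0.010 fully down (stop). The weight of the flask does not sink it: the hand must push with about 5 N to start it and 12 N at the stop (0.7 N per mm).
- head_rim (a point): Centre of the mouth of the ring cup, level with its rim. Black rubber ring, 72 mm outside and 48 mm inside diameter, 22 mm high, above the deck of the mixer 35 mm behind (+x) the mixer's centre; free, the rim is 128 mm above the bench. The flask's bulb sits on the inner edge of the rim, its lowest point 11 mm below the rim, and centres itself; it then needs no turning. z up.
- flask_amber: The flask to mix: closed 100 ml round-bottom flask of amber glass, about 0.2 kg. Round bulb of 64 mm diameter (centre 32 mm above the origin), straight neck of 24 mm diameter from 62 to 104 mm above the origin, blue stopper of 23 mm diameter above it up to 123 mm. Origin at the lowest point of the bulb, z along the neck. It starts upright in a cork ring with its lowest point 18 mm above the bench.
- flask_amber_seat (a point): Point on the amber flask's axis, 10.8 mm above its lowest point: it coincides with head_rim when the flask is properly seated.
- cork_amber: Loose cork ring under the amber flask: 100 mm outside, 50 mm inside diameter, 30 mm high, origin under its centre. The amber and the clear flask may stand in either of two places.
- flask_clear: Bystander: an equal flask of clear glass with a red stopper, in its own cork ring. Origin at its lowest point.
- cork_clear: Bystander: cork ring under the clear flask, same size as the other.
- tube_rack: Bystander: blue rack of capped tubes, 100 by 200 mm, 106 mm high, origin under its centre.
- micro_rack: Bystander: light blue microtube rack, 110 by 220 mm, 37 mm high, origin under its centre.
- glove_box: Bystander: yellow glove carton, 120 by 240 mm, 90 mm high, origin under its centre.
- bottle: Bystander: glass reagent bottle with blue cap, 86 mm diameter, 170 mm high, origin under its centre.
- petri: Bystander: stack of three dishes, 90 mm diameter, 45 mm high, origin under its centre.
- marker: Bystander: white marker pen with blue cap lying on the bench, 125 mm long, 17 mm thick, origin under its middle.
Not all that is in view belongs to the job. What is shaped like the cork_amber but pink is not meant.

How it is judged:
By the outcome, as a careful person would: the job done as asked, in the order asked, and still so for the second after the job is handed in, while the arm keeps its last pose, push and grip.
It also fails if it takes over 54 s, if anything falls off the work surface, if the arm or the gripper's body presses on something with over 40 N, if the wrist force passes 120 N, or if a joint passes its speed limit or range.

ROBOT

A 6-joint arm with a two-finger parallel gripper is mounted at the origin on the work surface. World frame = base frame: x ahead of the robot, y to its left, z up, the work surface at z = 0. Lengths are in m, angles in rad, forces in N, time in s.
With the tool pointing down it reaches from about 0.375 to 0.9 m from the base axis. Payload 3.1 kg.
Tool frame: the origin (TCP) lies at the very end of the fingers, on their centre line; the grasp point (between the pads) lies 19 mm behind it; z points along the fingers, y is the line along which they close (so a half turn about z gives the same grasp; the last joint's range is limited). The gripper opens to 85 mm and grips with 20 to 120 N. Pads are 22 mm wide; open, the fingers measure 114 mm over their backs; the gripper's body (76 mm by 85 mm) begins 54 mm behind the grasp point. The pads swing forward as they close: fully open they stand 13 mm farther back than shut.
Start: joints at [0.991, 0.527, 1.433, -0, 1.181, -0.178], TCP at [0.244, 0.575, 0.231] pointing down, gripper open.
Joint ranges: [-3.08, 3.08], [-0.75, 2.2], [0.22, 2.44], [-1.43, 4.57], [0, 2.65], [-2.85, 2.85]. Speed limits (rad/s): [2.79, 2.79, 3.14, 3.14, 3.14, 3.14].

INTERFACE

Orientations are given as a unit quaternion [x, y, z, w].
In Python, from station import manip gives the robot as it stands.
- The arm moves only by the shell command python3 -m handwheel 'ROWS' [FORCE]. ROWS is JSON, a list of rows, each a list of 7 numbers: the shift along the world's x, y, z in mm, then the turn, a rotation vector about the world's x, y, z in degrees, then the opening, from 0 (shut) to 1 (fully open). A call has exactly 10 rows; each row shifts and turns the commanded pose from where the row before left it; what a row does not reach is not made up. A row lasts 1/8 s, in which the tool goes at most 62.5 mm and 10.7 degrees, less where a joint would pass 70% of its speed; a pose out of reach is approached as far as the arm can. A call is refused whole if a number of a shift passes 62.5 or a number of a turn 10.7, either way. A call with a gripper value outside its range is refused whole. The fingers move at their own pace and stop on an object; FORCE is the grip in N (left out, the last holds). Time passes only in rows, so rows that do not move let the fingers close, or fill a call up. It gives the time, the measured TCP pose, the force, the opening and the grip force at its end, in the units of the state.
- manip.sense(): the state, without advancing time (a new reading comes with each control period).
- manip.snapshot(name): name is "scene" or "top" or "wrist"; returns the picture (384x512x3 uint8, red, green, blue); there is no depth.
- manip.get_calibration(name): a dict with "K" (3x3 intrinsics, pixels), "rvec" (rotation vector, rad) and "tvec" (3), from world to camera coordinates, as OpenCV has them. Camera axes: x right, y down, z forward; pixel columns grow to the right and rows downward; lengths in m; the calibration is good to about 2 mm. A picture is of the moment at which its call begins: read the wrist's pose just before it. get_calibration takes no time and is no camera call; for the wrist camera it gives the pose at the moment of the call.
- manip.sign_off(): hands the job in; it is judged then, once.
The state is a dict: "t": time; "q": joint angles; "qd": joint speeds; "tau": joint torques, N m; "tcp_pos": TCP position; "tool_rot": TCP orientation; "force": force on the tool from outside, world axes, zero at the start; "ft_torque": the same for the moment, N m; "finger_gap": opening from 0.0 (shut) to 1.0 (fully open); "gripper_force": force on a finger pad.
Only numpy, scipy, OpenCV 4.12 (cv2) and the standard library are available. Lean on these libraries where they do the work, as an engineer would, in place of code of your own. Each camera call takes 0.05 s, during which the arm holds its last target. There are 200 camera calls.

## Working session

There is one attempt and no reset: what is moved stays moved. The work goes in short steps, Python scripts to look and compute and a shell command to move; the robot and the scene stay as the last step left them, time stands still between calls to the robot, and variables do not carry over. Pictures are saved under pics/ and viewed, at most 10 in all, crops included, and the job is handed in when it is done.

```bash
mkdir -p pics; ls
python3 - <<'E'
from station import manip
import cv2
for n in ["scene","top"]:
    im=manip.snapshot(n); cv2.imwrite(f"pics/{n}0.png",cv2.cvtColor(im,cv2.COLOR_RGB2BGR))
    c=manip.get_calibration(n); print(n,c)
s=manip.sense(); print(s)
E
```

```text
pics
scene {'K': array([[449.27785424,   0.        , 254.10883461],
       [  0.        , 449.27785424, 195.08602597],
       [  0.        ,   0.        ,   1.        ]]), 'rvec': array([ 1.28823502,  2.12573353, -1.04988413]), 'tvec': array([ 0.22055673, -0.21053377,  1.85105912])}
top {'K': array([[394.02887683,   0.        , 259.7152329 ],
       [  0.        , 394.02887683, 194.24521323],
       [  0.        ,   0.        ,   1.        ]]), 'rvec': array([ 2.1900538 , -2.18998253,  0.08221881]), 'tvec': array([0.01173053, 0.5359416 , 1.24274392])}
{'t': 0.1, 'q': array([ 9.90515270e-01,  5.28400187e-01,  1.43377886e+00,  1.70378962e-05,
        1.18142284e+00, -1.78509661e-01]), 'qd': array([ 0.00032797, -0.00256137, -0.00371492, -0.00124561,  0.00149398,
        0.00156758]), 'tau': array([-6.32122374e-05, -4.43307853e+01, -1.78586143e+01, -2.37459808e-04,
        3.91941634e-03,  1.04298556e-05]), 'tcp_pos': array([0.24401655, 0.57468789, 0.23041341]), 'tool_rot': array([ 1.99540372e-01,  9.79889091e-01, -9.30260195e-04, -3.79386840e-04]), 'force': array([ 0.43678759,  0.105445  , -0.1929017 ]), 'ft_torque': array([ 0.00970477, -0.00463131, -0.01022895]), 'gripper_force': 0.0, 'finger_gap': 0.9985329745465368}
```

Run:
```python
import cv2
for n in ["scene","top"]:
    im=cv2.imread(f"pics/{n}0.png"); cv2.imwrite(f"pics/{n}0b.png",cv2.resize(im,(800,600),interpolation=cv2.INTER_CUBIC))
```

```text
(no output)
```

View pics/top0b.png

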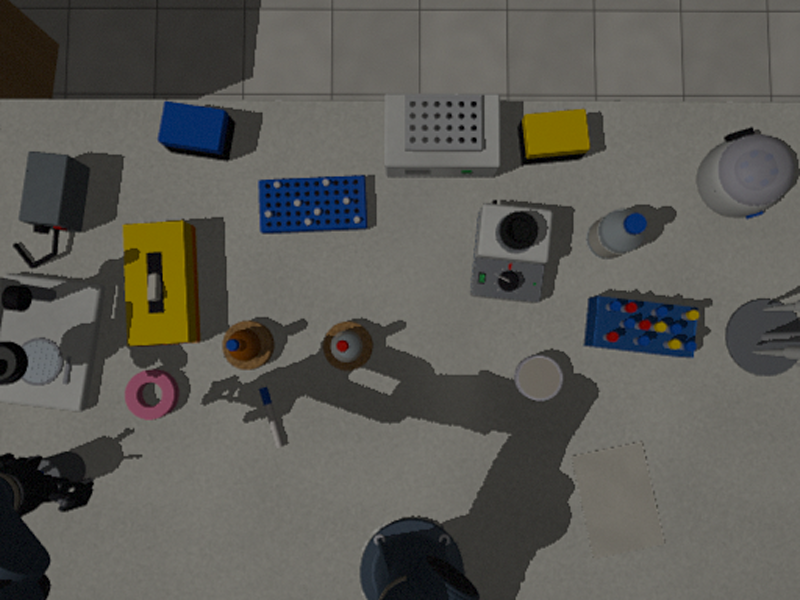

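View pics/scene0b.png

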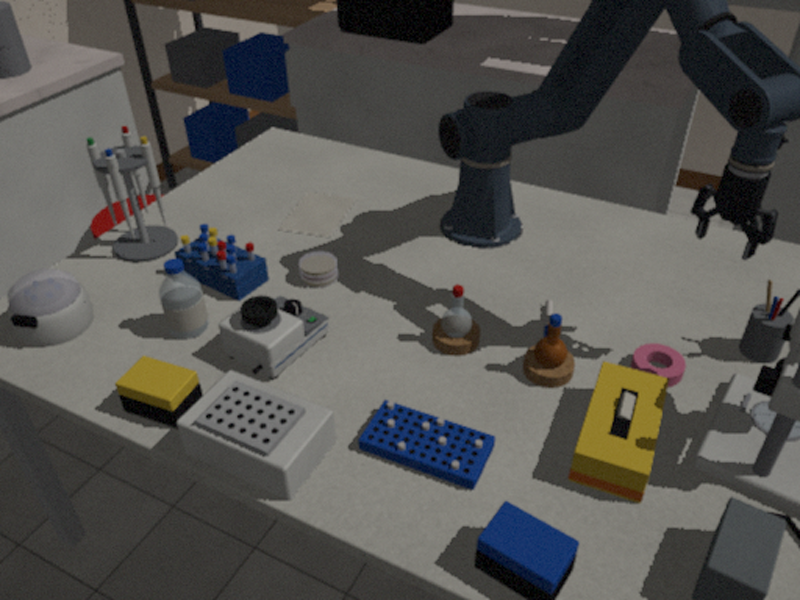

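Top view (enlarged): the amber flask with the blue stopper is at (233,345) in the cork at (248,344). It could be confused with the clear flask with the red stopper at (345,345) or the pink ring at (151,394). The mixer cup is at (519,230) and the dial at (509,281). Next, a close crop of each.

Run:
```python
import cv2,numpy as np
im=cv2.imread("pics/top0.png")
a=im[125:200,295:370]; b=im[190:265,125:200]
o=np.hstack([cv2.resize(x,(400,400),interpolation=cv2.INTER_CUBIC) for x in (a,b)])
cv2.imwrite("pics/crop1.png",cv2.convertScaleAbs(o,alpha=1.5))
```

```text
(no output)
```

View pics/crop1.png

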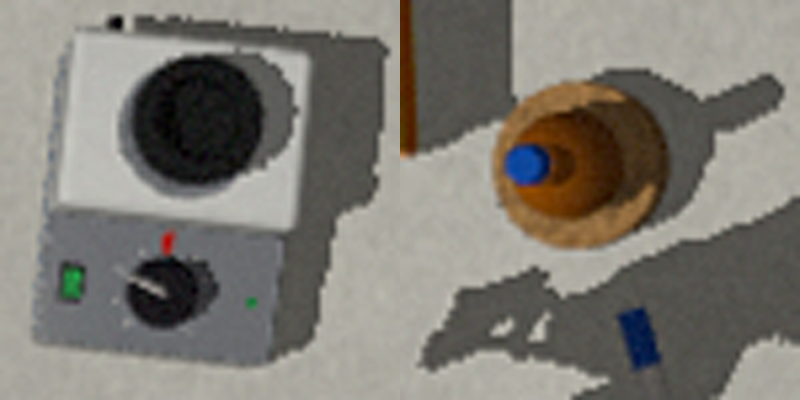

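The left crop shows the mixer: cup centre (198,119), dial centre (164,290), pointer tip towards (120,268), red mark (168,243). The right crop confirms amber glass with a blue stopper at (527,165), in the cork at (583,165).

```bash
cat > h.py <<'E'
import numpy as np, cv2
from station import manip
from scipy.spatial.transform import Rotation as R
def ray(c,u,v,z):
    K,r,t=c["K"],cv2.Rodrigues(np.array(c["rvec"]))[0],np.array(c["tvec"])
    d=r.T@np.linalg.solve(K,[u,v,1.]); o=-r.T@t
    return o+d*(z-o[2])/d[2]
def proj(c,P): return cv2.projectPoints(np.atleast_2d(np.array(P,float)),np.array(c["rvec"]),np.array(c["tvec"]),c["K"],None)[0].reshape(-1,2)
E
python3 - <<'E'
from h import *
np.set_printoptions(precision=4,suppress=True)
c=manip.get_calibration("top"); k=400/75
def L(u,v,z): return ray(c,295+u/k-.4,125+v/k-.4,z)
def Rr(u,v,z): return ray(c,125+(u-400)/k-.4,190+v/k-.4,z)
cup=L(198,119,.128); dial=L(164,290,.076); tip=L(120,268,.078);mark=L(168,243,.06)
print("cup",cup,"dial",dial,"tip",tip,"mark",mark)
co=[L(*p,.092) for p in [(73,30),(310,50),(296,230),(60,207)]]; print(np.array(co))
for a,b in [(3,0),(2,1)]: d=co[b]-co[a]; print("yaw",np.degrees(np.arctan2(d[1],d[0])),np.linalg.norm(d))
for a,b in [(1,0),(2,3)]: d=co[b]-co[a]; print("yaw",np.degrees(np.arctan2(-d[0],d[1])),np.linalg.norm(d))
d=cup-dial;print("yaw cupdial",np.degrees(np.arctan2(d[1],d[0])),np.linalg.norm(d[:2]))
d=tip-dial;print("ptr",np.degrees(np.arctan2(d[1],d[0])))
print("stopper",Rr(527,165,.141),"cork",Rr(583,165,.03))
c2=manip.get_calibration("scene")
print(proj(c2,[cup,dial,Rr(527,165,.141)])*800/512)
E
```

```text
cup [ 0.6684 -0.1999  0.128 ] dial [ 0.579 -0.189  0.076] tip [ 0.5914 -0.1635  0.078 ] mark [ 0.6082 -0.1945  0.06  ]
[[ 0.7266 -0.1359  0.092 ]
 [ 0.7152 -0.2714  0.092 ]
 [ 0.6116 -0.2618  0.092 ]
 [ 0.6246 -0.1276  0.092 ]]
yaw -4.63797081812011 0.10231110122850004
yaw -5.325374522364884 0.10408945379535131
yaw -4.808410866517608 0.13600600457462164
yaw -5.562844785519834 0.13477418241531147
yaw cupdial -6.9140783615793495 0.09010117888188666
ptr 63.94292499294927
stopper [0.4519 0.332  0.141 ] cork [0.452  0.3294 0.03  ]
[[259.41   304.7994]
 [292.7013 302.3738]
 [555.4725 314.7079]]
```

```bash
python3 -m handwheel '[[22,-54,2,0,0,3.7,1],[22,-54,2,0,0,3.7,0.6],[22,-54,2,0,0,3.7,0.6],[22,-54,2,0,0,3.7,0.6],[22,-54,2,0,0,3.7,0.6],[22,-54,2,0,0,3.7,0.6],[22,-54,2,0,0,3.7,0.6],[22,-54,2,0,0,3.7,0.6],[22,-54,2,0,0,3.7,0.6],[22,-54,2,0,0,3.7,0.6]]' 30
python3 -m handwheel '[[22,-54,-2,0,0,3.7,0.6],[22,-54,-2,0,0,3.7,0.6],[22,-54,-2,0,0,3.7,0.6],[22,-54,-2,0,0,3.7,0.6],[0,-9,0,-0.3,-3.3,0,0.6],[0,0,0,-0.3,-3.3,0,0.6],[0,0,0,-0.3,-3.4,0,0.6],[0,0,0,0,0,0,0.6],[0,0,0,0,0,0,0.6],[0,0,0,0,0,0,0.6]]'
python3 - <<'E'
from h import *
s=manip.sense();c=manip.get_calibration("wrist");im=manip.snapshot("wrist")
print(s["tcp_pos"],R.from_quat(s["tool_rot"]).as_matrix())
cv2.imwrite("pics/w1raw.png",im[:,:,::-1])
cv2.imwrite("pics/w1.png",cv2.resize(im[:,:,::-1],(800,600),interpolation=cv2.INTER_CUBIC))
import json;json.dump({k:np.array(v).tolist() for k,v in c.items()},open("w1.json","w"))
E
```

```text
t: 1.35
tcp_pos: [0.4647, 0.0334, 0.2512]
tool_rot: [-0.123, 0.992, 0.0, -0.0]
force: [0.8, -0.4, 0.1]
finger_gap: 0.602
gripper_force: 0.0
t: 2.6
tcp_pos: [0.5529, -0.1898, 0.2434]
tool_rot: [-0.248, 0.965, -0.029, 0.082]
force: [0.0, -0.6, 0.2]
finger_gap: 0.601
gripper_force: 0.0
[ 0.55293441 -0.18984764  0.24339415] [[-0.86362677 -0.47326339  0.17369677]
 [-0.48295591  0.87550144 -0.01583722]
 [-0.1445766  -0.09756533 -0.98467183]]
```

View pics/w1.png

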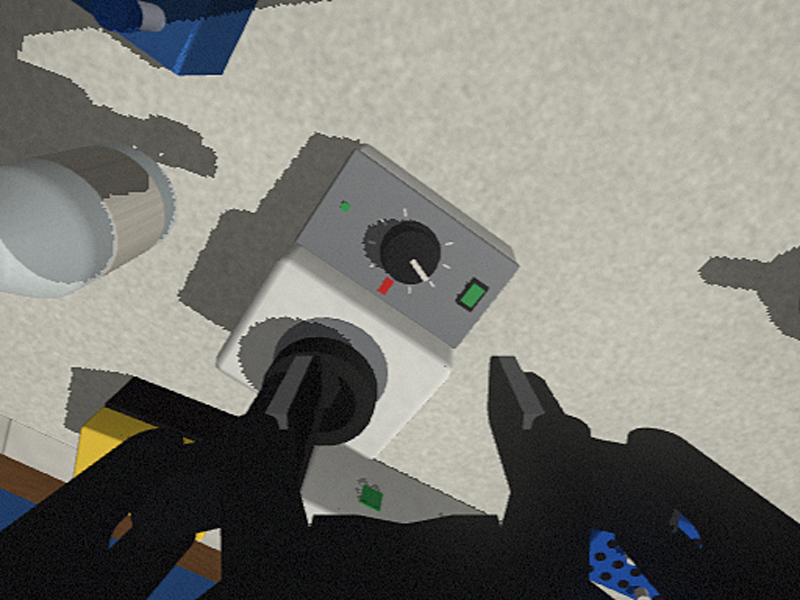

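The wrist view shows the dial near (411,250), pointer tip (428,281), red mark (385,286) and the cup at about (320,385). I'll zoom on the dial.

Run:
```python
import cv2
im=cv2.imread("pics/w1raw.png")[125:200,220:320]
cv2.imwrite("pics/w1c.png",cv2.convertScaleAbs(cv2.resize(im,(800,600),interpolation=cv2.INTER_CUBIC),alpha=1.5))
```

```text
(no output)
```

View pics/w1c.png

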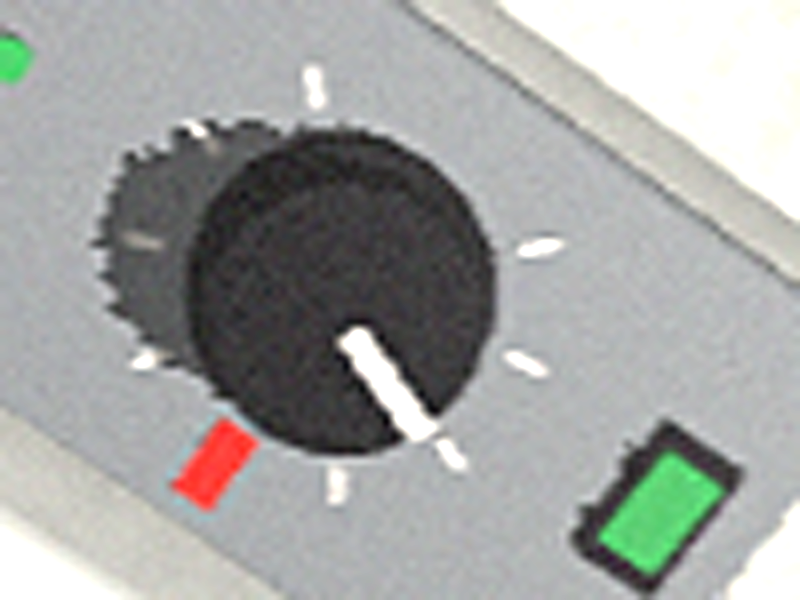

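Crop: top face centre (343,316), pointer from (350,337) to (424,437), red mark from (240,430) to (195,497).

Run:
```python
from h import *
import json
np.set_printoptions(precision=4,suppress=True)
c={k:np.array(v) for k,v in json.load(open("w1.json")).items()}
P=lambda u,v:(220+(u+.5)/8-.5,125+(v+.5)/8-.5)
top=ray(c,*P(343,316),.0758)
rr=cv2.Rodrigues(c["rvec"])[0]; o=-rr.T@c["tvec"]
def pl(p,q,n):
    d=rr.T@np.linalg.solve(c["K"],[*P(*p),1.]); return o+d*((q-o)@n)/(d@n)
W=c
def deck(u,v): return ray(c,(u+.5)/1.5625-.5,(v+.5)/1.5625-.5,.092)
a,b=deck(293,247),deck(452,362) # front deck edge
d=b-a; yaw=np.arctan2(-d[0],d[1]); print("deck edge",a,b,np.degrees(yaw),np.linalg.norm(d))
yaw=np.radians(-5.3)
ex=np.array([np.cos(yaw),np.sin(yaw),0]); ey=np.array([-np.sin(yaw),np.cos(yaw),0]); n=-np.sin(np.radians(10))*ex+np.cos(np.radians(10))*np.array([0,0,1]); px=np.cross(ey,n)
A=lambda v:np.degrees(np.arctan2(v@ey,v@px))
v=pl((424,437),top,n)-pl((350,337),top,n); v2=pl((424,437),top,n)-top
print("top",top,"ptr angle",A(v),A(v2),np.linalg.norm(v2))
pc=top-.022*n; m=pl((218,464),pc,n); print("mark",A(m-pc),np.linalg.norm(m-pc), A(pl((195,497),pc,n)-pl((240,430),pc,n)))
print("cup from dial",top[:2]+.0938*ex[:2])
s=manip.sense(); M=R.from_quat(s["tool_rot"]).as_matrix()
print("closing axis angle",A(M[:,1]),"tilt err",M[:,2]+n)
g=top-.016*n; print("TCP target",g,"pre",top+.03*n,"delta to pre mm",(top+.03*n-s["tcp_pos"])*1000,"pre->g",(g-top-.03*n)*1000)
```

```text
deck edge [ 0.6026 -0.2596  0.092 ] [ 0.6224 -0.1343  0.092 ] -8.958455015932659 0.1267667809366171
top [ 0.5772 -0.1922  0.0758] ptr angle 70.15290652373015 67.50963204811194 0.018778523154452637
mark 0.4072513828454348 0.03023229394783418 0.6960609359226357
cup from dial [ 0.6706 -0.2009]
closing axis angle 124.10184998667852 tilt err [0.0008 0.0003 0.0001]
TCP target [ 0.58   -0.1925  0.06  ] pre [ 0.572  -0.1917  0.1053] delta to pre mm [  19.1504   -1.9129 -138.0049] pre->g [  7.9537  -0.7378 -45.3012]
```

```bash
python3 -m handwheel '[[6.4,-0.6,-46,0,0,0,0.6],[6.4,-0.6,-46,0,0,0,0.6],[6.3,-0.7,-46,0,0,0,0.6],[2.6,-0.2,-15,0,0,0,0.6],[2.7,-0.3,-15,0,0,0,0.6],[2.7,-0.2,-15.3,0,0,0,0.6],[0,0,0,0,0,0,0.6],[0,0,0,0,0,0,0.3],[0,0,0,0,0,0,0.3],[0,0,0,0,0,0,0.3]]' 30
```

```text
t: 3.9
tcp_pos: [0.5794, -0.1919, 0.0609]
tool_rot: [-0.248, 0.965, -0.029, 0.083]
force: [-2.2, 3.6, 5.4]
finger_gap: 0.405
gripper_force: 30.4
```

```bash
python3 -m handwheel '[[0,0,0,1.48,-0.14,-8.43,0.3],[0,0,0,1.48,-0.14,-8.43,0.3],[0,0,0,1.48,-0.14,-8.43,0.3],[0,0,0,1.48,-0.14,-8.43,0.3],[0,0,0,1.48,-0.14,-8.43,0.3],[0,0,0,1.48,-0.14,-8.43,0.3],[0,0,0,1.48,-0.14,-8.43,0.3],[0,0,0,1.48,-0.14,-8.43,0.3],[0,0,0,0,0,0,0.3],[0,0,0,0,0,0,0.3]]'
python3 -m handwheel '[[0,0,0,0,0,0,0.6],[0,0,0,0,0,0,0.6],[-2.7,0.3,15,0,0,0,0.6],[-2.7,0.3,15,0,0,0,0.6],[-2.6,0.2,15,0,0,0,0.6],[-6.4,0.6,46,0,0,0,0.6],[-6.4,0.6,46,0,0,0,0.6],[-6.4,0.6,46,0,0,0,0.6],[0,0,0,0,0,0,0.6],[0,0,0,0,0,0,0.6]]'
python3 - <<'E'
from h import *
np.set_printoptions(precision=4,suppress=True)
s=manip.sense();c=manip.get_calibration("wrist");im=manip.snapshot("wrist")
import json;json.dump({k:np.array(v).tolist() for k,v in c.items()},open("w2.json","w"))
p=proj(c,[.5772,-.1922,.0758])[0]; u,v=int(p[0])-50,int(p[1])-37; print(u,v)
im=im[v:v+75,u:u+100,::-1]
cv2.imwrite("pics/w2c.png",cv2.convertScaleAbs(cv2.resize(im,(800,600),interpolation=cv2.INTER_CUBIC),alpha=1.5))
E
```

```text
t: 5.15
tcp_pos: [0.5795, -0.1908, 0.0609]
tool_rot: [0.338, 0.937, 0.023, 0.085]
force: [-0.5, 6.8, 7.1]
finger_gap: 0.4
gripper_force: 30.6
t: 6.4
tcp_pos: [0.5518, -0.1896, 0.2435]
tool_rot: [0.338, 0.937, 0.022, 0.085]
force: [-1.0, 0.1, -0.7]
finger_gap: 0.604
gripper_force: 0.0
206 127
```

View pics/w2c.png

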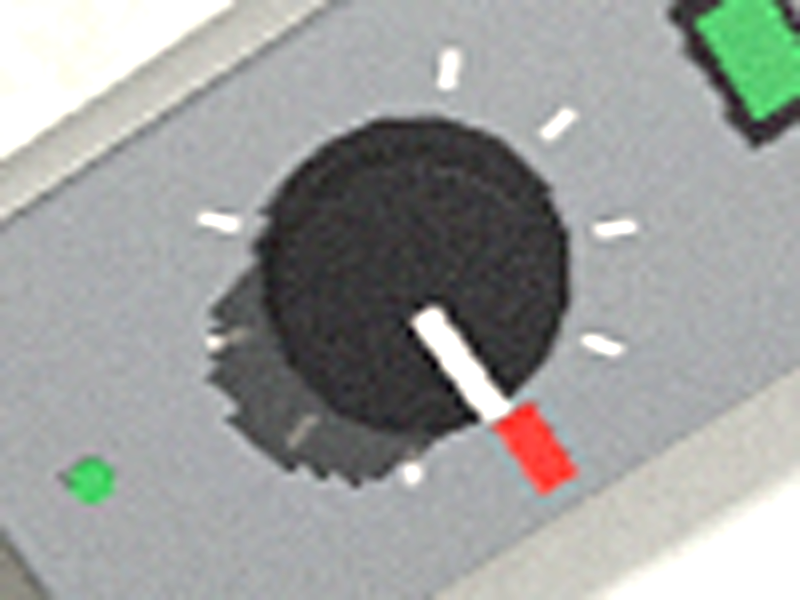

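The pointer, (428,318) to (494,412), lies in line with the red mark, centred from (516,412) to (560,482). I'll check the angle numerically.

Run:
```python
from h import *
import json
np.set_printoptions(precision=4,suppress=True)
c={k:np.array(v) for k,v in json.load(open("w2.json")).items()}
P=lambda u,v:(206+(u+.5)/8-.5,127+(v+.5)/8-.5)
rr=cv2.Rodrigues(c["rvec"])[0]; o=-rr.T@c["tvec"]
def pl(p,q,n):
    d=rr.T@np.linalg.solve(c["K"],[*P(*p),1.]); return o+d*((q-o)@n)/(d@n)
yaw=np.radians(-5.3)
ex=np.array([np.cos(yaw),np.sin(yaw),0]); ey=np.array([-np.sin(yaw),np.cos(yaw),0]); n=-np.sin(np.radians(10))*ex+np.cos(np.radians(10))*np.array([0,0,1]); px=np.cross(ey,n)
A=lambda v:np.degrees(np.arctan2(v@ey,v@px))
top=pl((416,285),np.array([.5772,-.1922,.0758]),n); pc=top-.022*n
t=pl((494,412),top,n)
print(top,"ptr",A(t-pl((428,318),top,n)),A(t-top),np.linalg.norm(t-top))
print("mark",A(pl((560,482),pc,n)-pl((516,412),pc,n)),A(pl((538,448),pc,n)-pc))
s=manip.sense(); print(s["t"]); M=R.from_quat(s["tool_rot"]).as_matrix(); print(A(M[:,1]))
Q=np.array([.452,.3305,.087]); print("tcp",s["tcp_pos"],"delta to above flask",(Q-s["tcp_pos"])*1000)
```

```text
[ 0.5761 -0.1904  0.0756] ptr 0.0915967720747486 -3.3572622614958716 0.01917951780362472
mark -2.6760407424592096 -3.0092208583362945
6.45
55.58533367943107
tcp [ 0.5515 -0.1893  0.2425] delta to above flask [ -99.4678  519.8159 -155.5008]
```

The pointer is within 1-3° of the mark. On to the flask.

```bash
python3 -m handwheel '[[-11,57.5,0,0.1,1.1,0,0.8],[-11,57.5,0,0.1,1.1,0,0.8],[-11,57.5,0,0.1,1.1,0,0.8],[-11,57.5,0,0.1,1.1,0,0.8],[-11,57.5,0,0.1,1.1,0,0.8],[-11,57.5,0,0.1,1.1,0,0.8],[-11,57.5,0,0.1,1.1,0,0.8],[-11,57.5,0,0.1,1.1,0,0.8],[-11,57.5,0,0.1,1.16,0,0.8],[0,0,0,0,0,0,0.8]]'
python3 - <<'E'
from h import *
np.set_printoptions(precision=4,suppress=True)
s=manip.sense();c=manip.get_calibration("wrist");im=manip.snapshot("wrist")
import json;json.dump({k:np.array(v).tolist() for k,v in c.items()},open("w3.json","w"))
print(s["tcp_pos"],R.from_quat(s["tool_rot"]).as_matrix()); print(proj(c,[[.452,.3305,.141],[.452,.3305,.018]])*1.5625)
cv2.imwrite("pics/w3.png",cv2.resize(im[:,:,::-1],(800,600),interpolation=cv2.INTER_CUBIC))
E
```

```text
t: 7.7
tcp_pos: [0.4516, 0.331, 0.2412]
tool_rot: [0.337, 0.942, -0.001, -0.001]
force: [0.5, -0.9, 0.1]
finger_gap: 0.802
gripper_force: 0.0
[0.4516 0.331  0.2412] [[-0.773   0.6343 -0.0019]
 [ 0.6344  0.773  -0.0015]
 [ 0.0005 -0.0023 -1.    ]]
[[405.8264 292.0682]
 [405.6908 247.4052]]
```

View pics/w3.png

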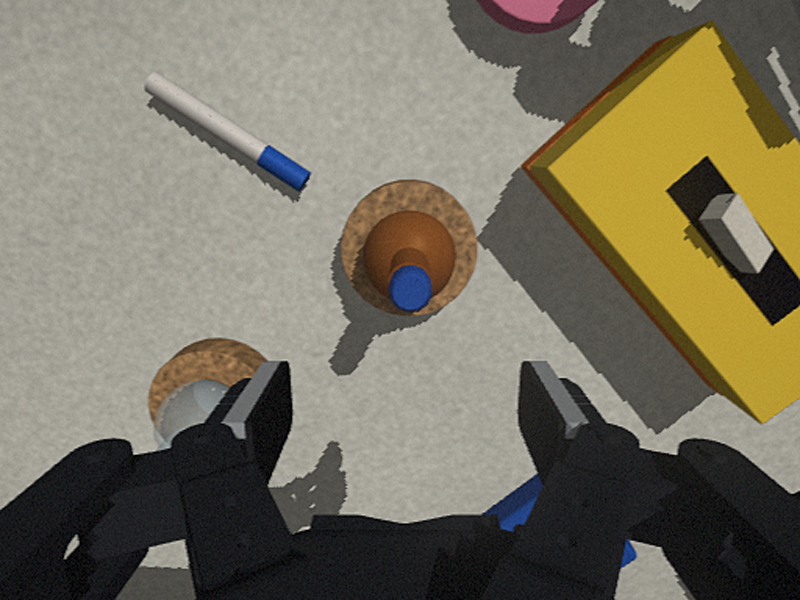

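The wrist view shows the stopper top at (411,289), cork at (410,248), clear flask at (200,410) and carton to the right. The way down is free.

Run:
```python
from h import *
import json
c={k:np.array(v) for k,v in json.load(open("w3.json")).items()}
P=lambda u,v:((u+.5)/1.5625-.5,(v+.5)/1.5625-.5)
a=ray(c,*P(411,289),.141);b=ray(c,*P(410,248),.03);print(a,b)
t=manip.sense()["tcp_pos"]; print((a-t)*1000, (.087-t[2])*1000)
```

```text
[0.45220956 0.33355058 0.141     ] [0.45228378 0.33403498 0.03      ]
[   0.30488093    4.62890027 -100.17144279] -154.1714427946974
```

```bash
python3 -m handwheel '[[0.5,2.5,-40,0,0,0,0.8],[0,0,-40,0,0,0,0.8],[0,0,-40,0,0,0,0.8],[0,0,-17,0,0,0,0.8],[0,0,-17,0,0,0,0.8],[0,0,0,0,0,0,0.8],[0,0,0,0,0,0,0.1],[0,0,0,0,0,0,0.1],[0,0,0,0,0,0,0.1],[0,0,0,0,0,0,0.1]]' 50
```

```text
t: 9.0
tcp_pos: [0.4547, 0.3309, 0.09]
tool_rot: [0.34, 0.941, 0.001, 0.002]
force: [1.3, 1.3, 3.0]
finger_gap: 0.267
gripper_force: 48.9
```

```bash
python3 -m handwheel '[[0,0,12,0,0,0,0.1],[0,0,25,0,0,0,0.1],[0,0,40,0,0,0,0.1],[0,0,40,0,0,0,0.1],[0,0,40,0,0,0,0.1],[0,0,8,0,0,0,0.1],[0,0,0,0,0,0,0.1],[0,0,0,0,0,0,0.1],[0,0,0,0,0,0,0.1],[0,0,0,0,0,0,0.1]]' 60
python3 - <<'E'
from h import *
np.set_printoptions(precision=4,suppress=True)
s=manip.sense();c=manip.get_calibration("wrist");im=manip.snapshot("wrist")
print(s["tcp_pos"],R.from_quat(s["tool_rot"]).as_matrix(),s["force"])
print((np.array([.670,-.202,.225])-s["tcp_pos"])*1000)
cv2.imwrite("pics/w4.png",cv2.resize(im[:,:,::-1],(800,600),interpolation=cv2.INTER_CUBIC))
# tool-frame projection: where would axis points appear if flask axis == tool axis
M=R.from_quat(s["tool_rot"]).as_matrix()
print(proj(c,[s["tcp_pos"]+M@[0,0,z] for z in (-.051+.0,.0,.040)])*1.5625)
E
```

```text
t: 10.25
tcp_pos: [0.4534, 0.33, 0.253]
tool_rot: [0.34, 0.941, -0.001, -0.0]
force: [-0.9, -1.0, -2.2]
finger_gap: 0.263
gripper_force: 58.9
[0.4534 0.33   0.253 ] [[-0.7693  0.6388 -0.0009]
 [ 0.6388  0.7693 -0.002 ]
 [-0.0006 -0.0022 -1.    ]] [-0.8675 -0.9517 -2.1559]
[ 216.5864 -532.0114  -27.9929]
[[407.5886 479.767 ]
 [406.5232 376.6513]
 [406.0636 332.1761]]
```

View pics/w4.png

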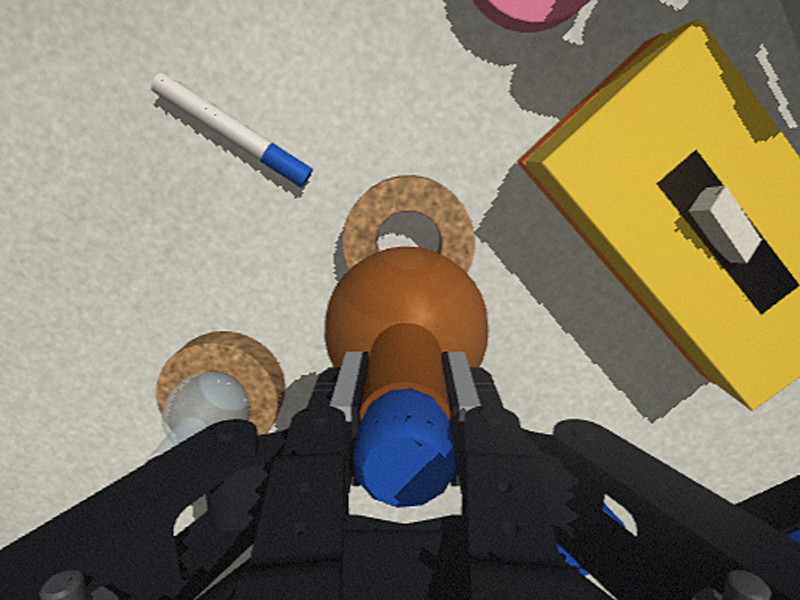

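The wrist view shows the flask upright in the grip: bulb centre at (407,328), predicted on the tool axis at (406,332). The cork ring stayed on the bench. Carrying it over to the mixer.

```bash
python3 -m handwheel '[[15,-37,-2,0,0,0,0.1],[22,-55,-2,0,0,0,0.1],[22,-55,-2,0,0,0,0.1],[22,-55,-2,0,0,0,0.1],[22,-55,-2,0,0,0,0.1],[22,-55,-2,0,0,0,0.1],[22,-55,-2,0,0,0,0.1],[22,-55,-2,0,0,0,0.1],[22,-55,-2,0,0,0,0.1],[16,-38,-2,0,0,0,0.1]]'
python3 -m handwheel '[[9.6,-16.5,0,0,0,0,0.1],[0,0,0,0,0,0,0.1],[0,0,0,0,0,0,0.1],[0,0,0,0,0,0,0.1],[0,0,0,0,0,0,0.1],[0,0,0,0,0,0,0.1],[0,0,0,0,0,0,0.1],[0,0,0,0,0,0,0.1],[0,0,0,0,0,0,0.1],[0,0,0,0,0,0,0.1]]'
python3 - <<'E'
from h import *
np.set_printoptions(precision=4,suppress=True)
s=manip.sense();c=manip.get_calibration("wrist");im=manip.snapshot("wrist");
print(s["tcp_pos"],s["force"])
M=R.from_quat(s["tool_rot"]).as_matrix();print(M[:,2])
cup=np.array([.669,-.2005,.128]); a=np.arange(0,6.3,.2)
import json
for r,col in ((.036,(0,255,0)),):
    pts=proj(c,[cup+r*np.array([np.cos(t),np.sin(t),0]) for t in a])
    im=im.copy()
im=cv2.resize(im[:,:,::-1],(800,600),interpolation=cv2.INTER_CUBIC)
im=cv2.convertScaleAbs(im,alpha=1.3)
for p in pts: cv2.circle(im,tuple(int(x) for x in p*1.5625),1,(0,255,0),-1)
cv2.imwrite("pics/w5.png",im)
E
```

```text
t: 11.55
tcp_pos: [0.6615, -0.1879, 0.2334]
tool_rot: [0.34, 0.94, -0.001, 0.001]
force: [0.6, 0.4, -0.9]
finger_gap: 0.266
gripper_force: 58.9
t: 12.8
tcp_pos: [0.6704, -0.2013, 0.234]
tool_rot: [0.34, 0.941, -0.0, 0.001]
force: [0.4, 0.6, -2.2]
finger_gap: 0.263
gripper_force: 58.9
[ 0.6704 -0.2013  0.234 ] [ 0.4413  0.6192 -2.2345]
[ 0.0008 -0.0012 -1.    ]
```

View pics/w5.png

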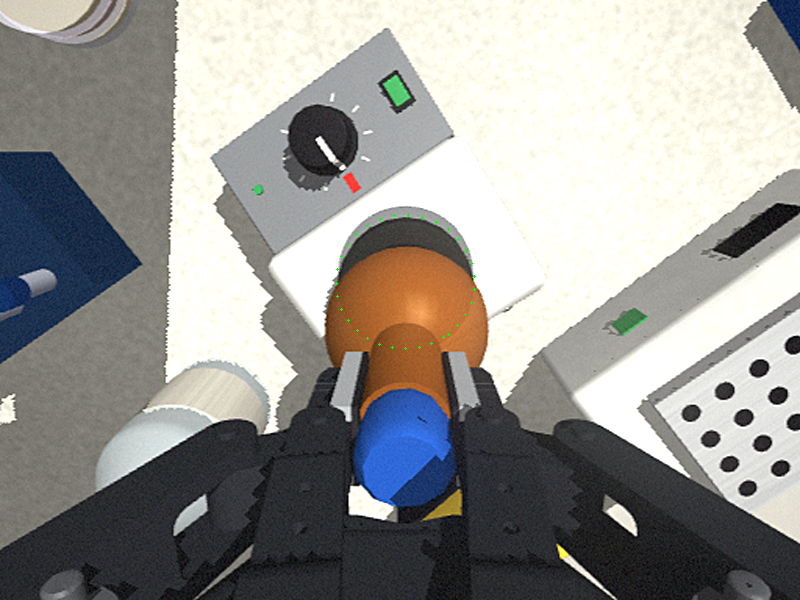

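Image: the green predicted rim circle matches the black cup within about 1 mm, and the flask is centred over it. Lowering.

```bash
python3 -m handwheel '[[0,0,-12,0,0,0,0.1],[0,0,-12,0,0,0,0.1],[0,0,-10,0,0,0,0.1],[0,0,-5,0,0,0,0.1],[0,0,-2,0,0,0,0.1],[0,0,-2,0,0,0,0.1],[0,0,-1,0,0,0,0.1],[0,0,0,0,0,0,0.1],[0,0,0,0,0,0,0.1],[0,0,0,0,0,0,0.1]]' 80
python3 -m handwheel '[[0,0,-1,0,0,0,0.1],[0,0,-1,0,0,0,0.1],[0,0,-1,0,0,0,0.1],[0,0,0,0,0,0,0.1],[0,0,0,0,0,0,0.1],[0,0,0,0,0,0,0.1],[0,0,0,0,0,0,0.1],[0,0,0,0,0,0,0.1],[0,0,0,0,0,0,0.1],[0,0,0,0,0,0,0.1]]'
```

```text
t: 14.1
tcp_pos: [0.6713, -0.2019, 0.1912]
tool_rot: [0.34, 0.941, -0.001, 0.002]
force: [1.2, -2.2, 5.5]
finger_gap: 0.26
gripper_force: 78.8
t: 15.35
tcp_pos: [0.6714, -0.202, 0.1886]
tool_rot: [0.34, 0.941, -0.001, 0.002]
force: [0.4, -2.1, 6.3]
finger_gap: 0.258
gripper_force: 79.1
```

```bash
python3 -m handwheel '[[0,0,-1,0,0,0,0.1],[0,0,-1,0,0,0,0.1],[0,0,-1,0,0,0,0.1],[0,0,-1,0,0,0,0.1],[0,0,0,0,0,0,0.1],[0,0,0,0,0,0,0.1],[0,0,0,0,0,0,0.1],[0,0,0,0,0,0,0.1],[0,0,0,0,0,0,0.1],[0,0,0,0,0,0,0.1]]'
python3 - <<'E'
from station import manip
import time
for i in range(3): print(manip.sense()["force"])
E
```

```text
t: 16.6
tcp_pos: [0.6717, -0.2023, 0.1853]
tool_rot: [0.34, 0.941, -0.001, 0.003]
force: [1.2, -1.9, 8.6]
finger_gap: 0.258
gripper_force: 79.3
[ 1.19987938 -1.9387217   8.59826448]
[ 1.19987938 -1.9387217   8.59826448]
[ 1.19987938 -1.9387217   8.59826448]
```

```bash
python3 -m handwheel '[[0,0,-1,0,0,0,0.1],[0,0,-1,0,0,0,0.1],[0,0,-1,0,0,0,0.1],[0,0,0,0,0,0,0.1],[0,0,0,0,0,0,0.1],[0,0,0,0,0,0,0.1],[0,0,0,0,0,0,0.1],[0,0,0,0,0,0,0.1],[0,0,0,0,0,0,0.1],[0,0,0,0,0,0,0.1]]'
```

```text
t: 17.85
tcp_pos: [0.6719, -0.2025, 0.1829]
tool_rot: [0.34, 0.941, -0.001, 0.003]
force: [0.1, -2.2, 10.6]
finger_gap: 0.258
gripper_force: 79.5
```

```bash
python3 -m handwheel '[[0,0,-0.5,0,0,0,0.1],[0,0,-0.5,0,0,0,0.1],[0,0,0,0,0,0,0.1],[0,0,0,0,0,0,0.1],[0,0,0,0,0,0,0.1],[0,0,0,0,0,0,0.1],[0,0,0,0,0,0,0.1],[0,0,0,0,0,0,0.1],[0,0,0,0,0,0,0.1],[0,0,0,0,0,0,0.1]]'
```

```text
t: 19.1
tcp_pos: [0.672, -0.2025, 0.182]
tool_rot: [0.34, 0.941, -0.001, 0.003]
force: [0.7, -2.0, 12.0]
finger_gap: 0.262
gripper_force: 79.5
```

```bash
python3 -m handwheel '[[0,0,-0.5,0,0,0,0.1],[0,0,-0.5,0,0,0,0.1],[0,0,0,0,0,0,0.1],[0,0,0,0,0,0,0.1],[0,0,0,0,0,0,0.1],[0,0,0,0,0,0,0.1],[0,0,0,0,0,0,0.1],[0,0,0,0,0,0,0.1],[0,0,0,0,0,0,0.1],[0,0,0,0,0,0,0.1]]'
python3 - <<'E'
from h import *
im=manip.snapshot("wrist");s=manip.sense();print(s["force"],s["tcp_pos"])
cv2.imwrite("pics/w6.png",cv2.convertScaleAbs(cv2.resize(im[:,:,::-1],(800,600),interpolation=cv2.INTER_CUBIC),alpha=1.3))
E
```

```text
t: 20.35
tcp_pos: [0.672, -0.2026, 0.1812]
tool_rot: [0.34, 0.941, -0.001, 0.004]
force: [0.5, -1.7, 11.6]
finger_gap: 0.258
gripper_force: 79.6
[ 0.62916202 -1.80496499 11.75954212] [ 0.67203613 -0.20261998  0.1812188 ]
```

View pics/w6.png

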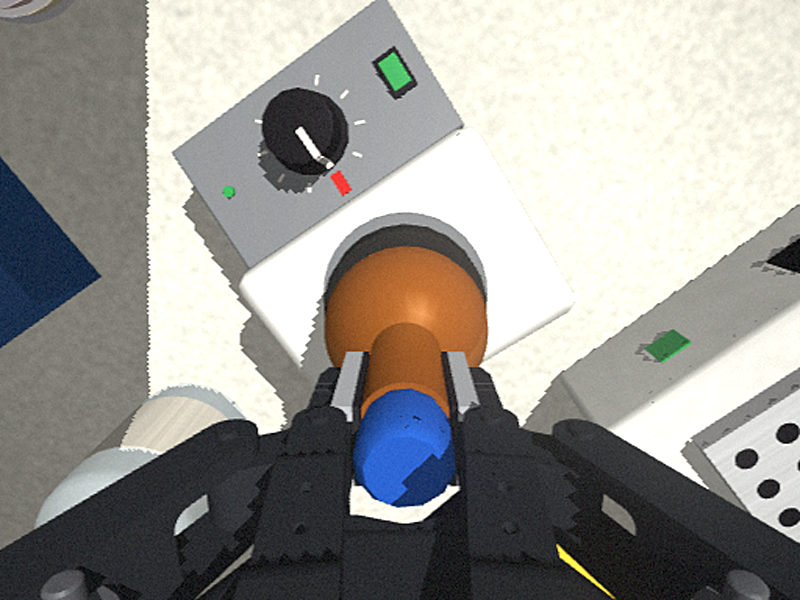

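Image: the flask sits centred in the sunken cup, unslipped in the grip, and the pointer is on the red mark. The force of about 11.7 N puts the depth at roughly 9.3 mm.

```bash
python3 -c "
from station import manip
print(manip.sign_off())"
```

```text
the job is handed in; nothing more can be done
None
```

I set the dial to within about 3° of the red mark, then seated the amber flask in the cup, and handed the job in at about 20 s while still holding it pressed about 9 mm down with roughly 11.7 N.

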